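# Vent the vacuum pot and crack its sticky lid

## Robot

A 6-joint arm with a two-finger parallel gripper is mounted at the origin on a cart in front of the work surface, level with it; the furniture and walls round the work are solid. World frame = base frame: x ahead of the robot, y to its left, z up, the work surface at z = 0. Lengths are in m, angles in rad, forces in N, time in s.
With the tool pointing down it reaches from about 0.35 to 0.975 m from the base axis. Payload 7.1 kg.
Tool frame: the origin (TCP) lies between the finger pads, 19 mm behind the fingertips; this is the grasp point; z points along the fingers, y is the line along which they close (so a half turn about z gives the same grasp; the last joint's range is limited). The gripper opens to 88 mm and grips with 3 to 60 N. Pads are 20 mm wide; open, the fingers measure 115 mm over their backs; the gripper's body (75 mm by 178 mm) begins 61 mm behind the grasp point.
Start: joints at [1.252, 0.423, 1.63, -0, 1.089, -0.019], TCP at [0.185, 0.597, 0.241] pointing down, gripper open.
Joint ranges: [-3, 3], [-0.9, 2.11], [0.09, 2.58], [-1.31, 4.45], [0.11, 2.69], [-2.54, 2.54]. Speed limits (rad/s): [2.39, 2.39, 3.01, 3.14, 3.14, 3.14].

## Interface

Orientations are given as a rotation vector (axis times angle).
In Python, from rig import env, cam, order, sensors gives the robot as it stands (env), with the cameras (cam), the job (order) and the readings (sensors).
- The arm moves only by the tool jog_arm, called after "Request:" in YAML: its name, and indented under it one key for each argument. Schema: {"type":"object","properties":{"plan":{"type":"array","items":{"type":"array","prefixItems":[{"type":"array","items":{"type":"number"},"minItems":3,"maxItems":3},{"type":"number"}],"minItems":2,"maxItems":2},"minItems":1,"maxItems":10},"aperture":{"type":"number"},"grip_n":{"type":"number"},"only":{"type":"string"},"quiet":{"type":"boolean"},"lines":{"type":"string"}},"required":["plan"],"additionalProperties":false}. plan is a list of rows, 1 to 10 of them, each written [[dx, dy, dz], turn]: dx, dy, dz in normalised numbers (1 is 0.25 m), then a turn about the tool's z in shares of 2 rad (1.0 is 2 rad); each row shifts and turns the commanded pose from where the row before left it, along the tool's axes as they then stand; what a row does not reach is not made up. A row lasts 1/12 s, in which the tool goes at most 0.0417 m and 0.125 rad, less where a joint would pass 70% of its speed; a pose out of reach is approached as far as the arm can. aperture is the finger opening in m, set as the call begins (left out keeps the last). The fingers move at their own pace and stop on an object; grip_n is the grip in N (left out, the last holds). Time passes only in rows, so rows that do not move let the fingers close. The tool returns the time, the measured TCP pose, the force, the opening and the grip force at its end. only (a regular expression) keeps the lines of the reply that match it, lines (a string "A,B") keeps lines A to B, and quiet returns only ok. No shift or turn number may pass 1 either way. Input that does not fit is refused with a message, and nothing moves.
- sensors.observe(): the state, without advancing time (a new reading comes with each control period).
- cam.capture(name): name is "side" or "top"; returns the picture (384x512x3 uint8, red, green, blue); there is no depth.
- cam.get_calibration(name): a dict with "vertical_fov" (degrees; the focal length in pixels is half the picture's height over the tangent of half this angle, whatever the lens; pixels are square), "cx", "cy" (the principal point, pixels), "distortion" ([k1, k2, p1, p2, k3] as OpenCV has them; the pictures are not rectified), "eye" and "rotation" of the camera in the world. Camera axes: x right, y up, looking along -z (the intrinsics and any distortion apply to the point x, -y, -z); pixel columns grow to the right and rows downward; lengths in m; the calibration is good to about 2 mm. A picture is of the moment at which its call begins. get_calibration takes no time and is no camera call.
- order.close_job(): hands the job in; it is judged then, once.
The state is a dict: "t": time; "qpos": joint angles; "joint_velocities": joint speeds; "joint_torque": joint torques, N m; "ee_pos": TCP position; "tool_rot": TCP orientation; "wrist_force": force on the tool from outside, world axes, zero at the start; "ft_torque": the same for the moment, N m; "grip_width": finger opening in m; "grip_force": force on a finger pad.
Only numpy, scipy, OpenCV 4.12 (cv2) and the standard library are available. Lean on these libraries where they do the work, as an engineer would, in place of code of your own. Each camera call takes 0.05 s, during which the arm holds its last target. There are 200 camera calls.

## Task

The wood blanks in the small vacuum pot are ready: let air in by pulling the vent knob on the valve block straight up until it snaps out, then push it fully home again. After that take the lid by its bar handle, break it free from the sticky gasket without throwing it open, and finish while still holding it by the handle, slightly open and still, with a gap of about 30 mm at its front lip. Leave the tin, the dark offcut and the tape measure lying round the pot where they are.

Things in the scene. Friction and masses are not known exactly. Their poses are not given: they have to be found in the camera images.
- vacuum_pot: round grey metal pot, 148 mm wide, 85 mm high, bolted to the table. Origin: centre of its underside; z up, +x to the lid's hinge at its back (away from the robot, give or take its yaw). At x -30, y -130 mm stands the valve block, 38 mm square, 76 mm high, with a 22 mm wide collar up to 82 mm. The lid, a metal disc 158 mm wide and 10 mm thick, when shut has its top 98 mm above the table
- vent_knob_grip (a point): centre of the head of the black vent knob on the valve block: upright cylinder 26 mm wide, 22 mm tall, on an 11 mm stem; when home it is 113 mm above the table, 31 mm above the collar under it. Moves with the knob; axes as the pot's
- vent_knob (a joint): height of the vent knob in m: 0 = fully home (down on its stop), 0.018 = fully out (up). A sprung detent resists either way with about 10 N at first, lets go half way and snaps the knob on; once out it stays up
- lid_hinge (a point): middle of the lid's hinge axis at the back of the pot, at x +92 mm of its centre, 93 mm above the table; its y axis is the hinge axis. With the lid shut the handle's bar is 137 mm in front of it and 41 mm above it, the lid's front lip 171 mm in front
- lid (a joint): opening of the lid in rad: 0 = shut, growing as the front lip rises (0.175 = 30 mm gap at the lip, handle 23 mm up). The gasket holds with a peak of 10 to 20 N at the handle in the first 2 mm and lets go over the next 6 mm; then the lid (0.5 kg) weighs on the hand with 1 to 4 N and falls back when let go
- wax_tin: bystander: round wax tin, 58 mm in diameter, 29 mm high, in front of the pot; loose. Origin: centre of its underside
- offcut_walnut: bystander: dark wooden offcut 34 x 140 x 22 mm lying in front of the pot; loose. Origin: centre of its underside
- tape_measure: bystander: tape measure 40 x 83 x 66 mm behind the valve block; loose. Origin: centre of its underside
- lid_handle (a point): dark bar handle on the lid. Point: middle of the bar, which is 12 mm thick, runs along the handle's y axis (parallel to the hinge), 72 mm long between two posts, 36 mm above the lid's top; lid shut, it is 134 mm above the table and 45 mm in front (-x) of the pot's centre. Moves and turns with the lid; axes as the pot's when shut
- pot_lid: the lid with its handle: metal disc 158 mm wide, 10 mm thick. Origin: on the hinge axis (the point lid_hinge), mid-thickness; turns with the lid; axes as the pot's when shut

How it is judged:
On the way, in this order (a step that is already met when the one before it is completed fails the run):
1. the vent knob is pulled out past its detent, the lid still shut (value of joint vent_knob above 0.015 m and value of joint lid below 0.03 rad), for 0.1 s.
2. the vent knob is pushed fully home again, the lid still shut (value of joint vent_knob below 0.003 m and value of joint lid below 0.03 rad), for 0.1 s.
3. the lid is broken free of the gasket and held slightly open by its handle (value of joint lid between 0.11 and 0.26 rad and contact force between the fingers and pot_lid above 1.5 N and distance between the grasp point and lid_handle below 0.05 m), for 0.3 s.
At the end, for the whole second after the job is handed in: The vent knob is fully home (within 3 mm) and the fingers hold the lid by its handle (tool point within 50 mm of the middle of the bar), still (under 0.05 rad/s), 0.11 to 0.26 rad open (a gap of 19 to 44 mm at the front lip) (all of step 3 and velocity of joint lid between -0.05 and 0.05 rad/s and value of joint vent_knob below 0.003 m); the arm keeps its last pose, push and grip.
It fails at once if the lid is thrown open (more than 0.40 rad, about 67 mm at the lip) (value of joint lid above 0.4 rad).
It fails at once if the tin, the dark offcut or the tape measure is moved more than 25 mm (distance of any of wax_tin, offcut_walnut, tape_measure from where it was at the start of the episode above 0.025 m).
It also fails if it takes over 45 s, if anything falls off the work surface, if the arm or the gripper's body presses on something with over 40 N, if the wrist force passes 120 N, or if a joint passes its speed limit or range.

## Working session

There is one attempt and no reset: what is moved stays moved. The work goes in short steps, Python scripts to look and compute and a tool call to move; the robot and the scene stay as the last step left them, time stands still between calls to the robot, and variables do not carry over. Pictures are saved under pics/ and viewed, at most 10 in all, crops included, and the job is handed in when it is done.

```bash
ls; mkdir -p pics; python3 - <<'E'
from rig import env, cam, order, sensors
import cv2
for n in("side","top"):
    cv2.imwrite(f"pics/{n}0.png",cv2.resize(cam.capture(n)[:,:,::-1],(800,600),interpolation=cv2.INTER_CUBIC)); print(cam.get_calibration(n))
print(sensors.observe())
E
```

```text
pics
rig.py
{'vertical_fov': 55.79433857726775, 'cx': 254.52305317217989, 'cy': 195.35639383966716, 'distortion': array([-0.0028769,  0.       ,  0.       ,  0.       ,  0.       ]), 'eye': array([ 0.37800729, -0.6042159 ,  0.65426316]), 'rotation': array([ 0.83209843, -0.15864026, -0.31322778])}
{'vertical_fov': 51.763282722883204, 'cx': 259.28272824795226, 'cy': 190.0458739662525, 'distortion': array([0.03179707, 0.        , 0.        , 0.        , 0.        ]), 'eye': array([ 0.41682409, -0.00699653,  0.93680848]), 'rotation': array([ 0.17178063, -0.16513537, -1.47110699])}
{'t': 0.1, 'qpos': array([ 1.25200787e+00,  4.23782605e-01,  1.63060645e+00, -3.26266418e-06,
        1.08859875e+00, -1.90148691e-02]), 'joint_velocities': array([-0.0006681 , -0.00049205, -0.00100216,  0.00093687,  0.00039261,
       -0.00072977]), 'joint_torque': array([ 1.01086178e-03, -5.45617282e+01, -2.74325824e+01,  6.45721285e-02,
        1.88043335e-02, -6.85754139e-05]), 'ee_pos': array([0.18440038, 0.59667824, 0.24067086]), 'tool_rot': array([-4.69085018e-01, -3.10613962e+00,  2.16092190e-03]), 'wrist_force': array([-0.19952697,  1.04328062,  0.01322332]), 'ft_torque': array([0.02839263, 0.00456536, 0.00819794]), 'grip_force': 0.0, 'grip_width': 0.08762192146713389}
```

View pics/top0.png

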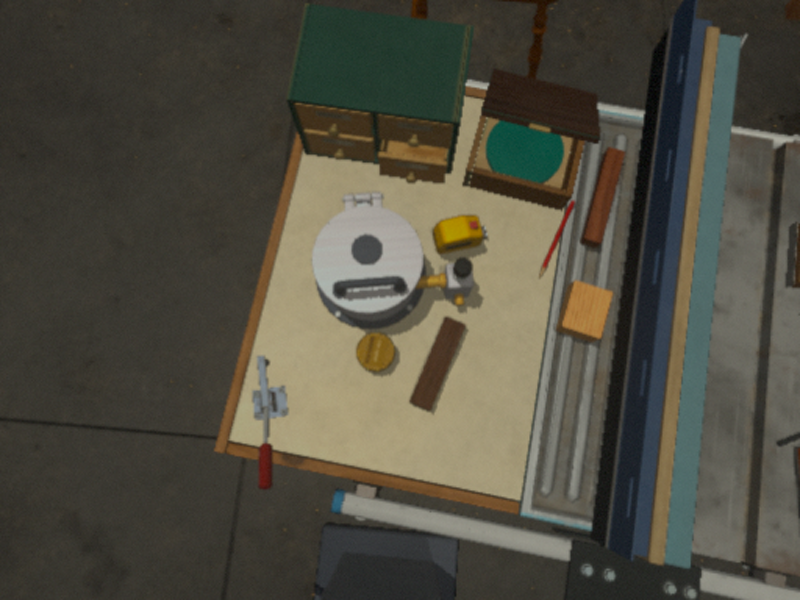

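View pics/side0.png

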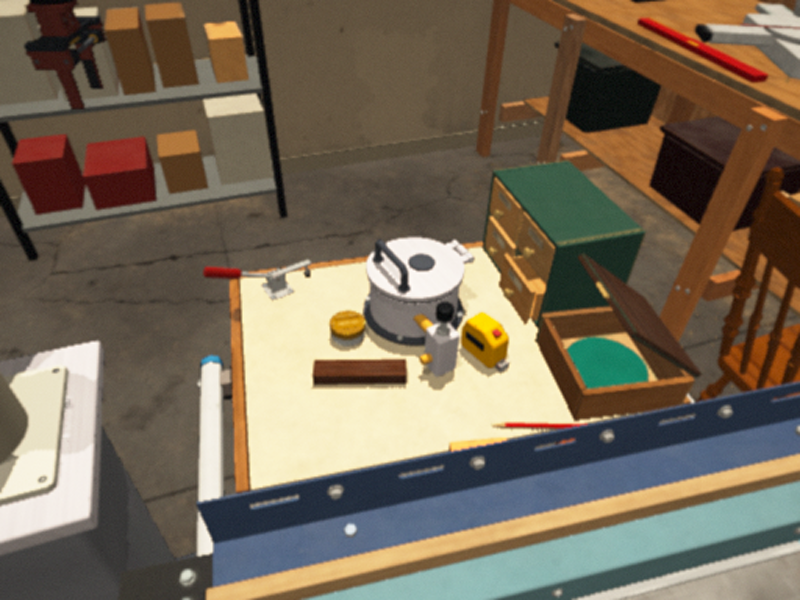

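The top view shows the pot at about (368,262), the handle bar at (370,287) and the knob at (462,267). In the side view the knob is at (445,312) and the handle at (392,265). Next I'll crop both for accuracy.

```bash
python3 - <<'E'
import cv2, numpy as np
from rig import env, cam, order, sensors
t=cam.capture("top")[:,:,::-1][120:215,190:315]; s=cam.capture("side")[:,:,::-1][145:245,225:335]
cv2.imwrite("pics/t1.png",cv2.resize(t,None,fx=6,fy=6,interpolation=cv2.INTER_CUBIC))
cv2.imwrite("pics/s1.png",cv2.resize(s,None,fx=6,fy=6,interpolation=cv2.INTER_CUBIC))
E
```

```text
(no output)
```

View pics/t1.png

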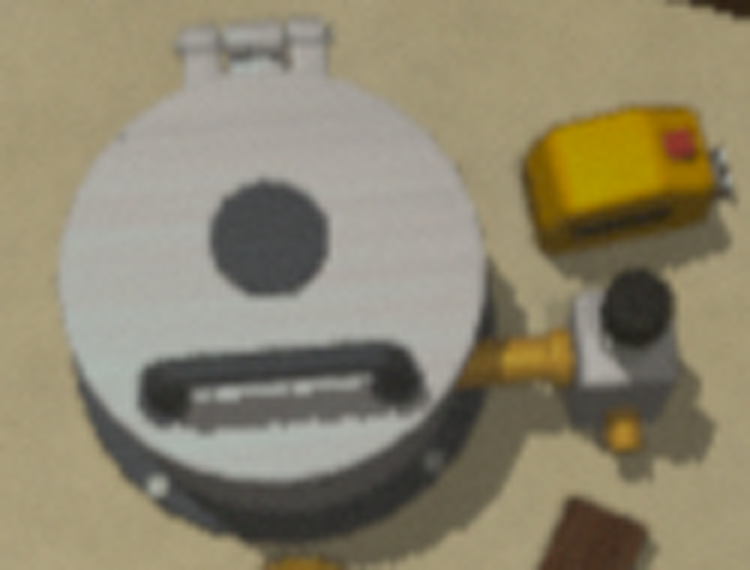

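View pics/s1.png

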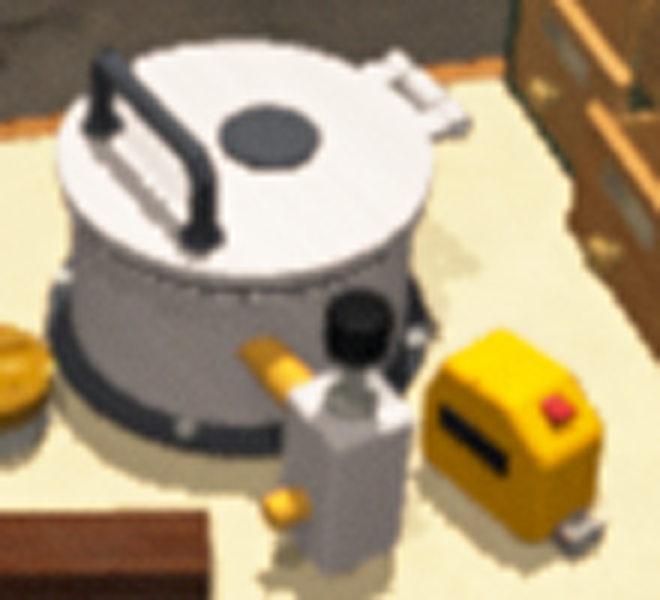

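The top crop shows the knob head at (638,306), the bar ends at (155,368) and (405,355), and the lid centre at about (275,277). In the side crop the knob head is at (358,328), with bar corners at (107,62) and (203,170). I'll fit the pot pose from both views.

```bash
cat > h.py <<'E'
import numpy as np, cv2
from scipy.optimize import least_squares
from scipy.spatial.transform import Rotation as R
from rig import env, cam, order, sensors
def proj(n,P):
    c=cam.get_calibration(n); f=192/np.tan(np.radians(c["vertical_fov"]/2))
    M=R.from_rotvec(c["rotation"]).as_matrix(); p=(np.atleast_2d(P)-c["eye"])@M*[1,-1,-1]
    K=np.array([[f,0,c["cx"]],[0,f,c["cy"]],[0,0,1]])
    return cv2.projectPoints(p,np.zeros(3),np.zeros(3),K,c["distortion"])[0][:,0]
def world(q,p): return R.from_euler("z",q[2]).apply(p)+[q[0],q[1],0]
E
python3 - <<'E'
from h import *
obs=[("top",(-30,-130,113),(638,306)),("top",(-45,36,134),(155,366)),("top",(-45,-36,134),(405,354)),("top",(0,0,98),(275,277)),
("side",(-30,-130,113),(358,328)),("side",(-45,36,134),(107,62)),("side",(-45,-36,134),(203,170)),("side",(0,0,98),(246,158))]
o={"top":(190,120),"side":(225,145)}
def res(q): return np.array([proj(n,world(q,np.array(p)/1e3))[0]-(np.array(o[n])+(np.array(u)+.5)/6-.5) for n,p,u in obs])
r=least_squares(lambda q:res(q).ravel(),[.6,0,0],loss="soft_l1"); q=r.x
print(q, np.round(res(q),1))
k,h=world(q,np.array([-.03,-.13,.113])),world(q,np.array([-.045,0,.134]))
print("knob",k,"handle",h,"hinge",world(q,np.array([.092,0,.093])))
s=sensors.observe(); T=R.from_rotvec(s["tool_rot"]); print(T.as_matrix().round(3)); print("to knob tool",T.inv().apply(k-s["ee_pos"]), "yaw of tool y",np.arctan2(*T.as_matrix()[[1,0],1]))
E
```

```text
[0.65406045 0.06340498 0.18002157] [[ 0.1  0.3]
 [ 3.2  1.2]
 [-4.   0.3]
 [-0.2 -1.3]
 [ 0.5  0.7]
 [ 0.6  0.8]
 [-0.6 -1.4]
 [ 0.2 -1.1]]
knob [ 0.64782186 -0.06986572  0.113     ] handle [0.60978766 0.0553477  0.134     ] hinge [0.74457371 0.07987766 0.093     ]
[[-0.955  0.295 -0.   ]
 [ 0.295  0.955 -0.001]
 [ 0.    -0.001 -1.   ]]
to knob tool [-0.63959027 -0.50003467  0.12833515] yaw of tool y 1.271044032825802
```

The fit is good: pot yaw is 0.18 and the knob is at (0.648, -0.070). The bar residuals are symmetric, so its midpoint is fine. I'll put tool y along the pot's x axis for both grasps.

The rows are not in the units I measure in: shifts go in shares of 0.25 m and turns go in shares of 2 rad. I convert before sending: -0.032 m / 0.25 = -0.128, -0.025 m / 0.25 = -0.1.

Request:
jog_arm:
  plan:
    - [[-0.128,-0.1,0],0]
    - [[-0.128,-0.1,0],0]
    - [[-0.128,-0.1,0],0]
    - [[-0.128,-0.1,0],0]
    - [[-0.128,-0.1,0],0]
    - [[-0.128,-0.1,0],0]
    - [[-0.128,-0.1,0],0]
    - [[-0.128,-0.1,0],0]
    - [[-0.128,-0.1,0],0]
    - [[-0.128,-0.1,0],0]
  aperture: 0.06

```text
t: 1.03
ee_pos: [0.4171, 0.262, 0.2415]
tool_rot: [0.469, 3.106, 0.0]
wrist_force: [1.2, 0.6, 0.2]
grip_width: 0.0597
grip_force: 0.0
```

Request:
jog_arm:
  plan:
    - [[-0.128,-0.1,0],0]
    - [[-0.128,-0.1,0],0]
    - [[-0.128,-0.1,0],0]
    - [[-0.128,-0.1,0],0]
    - [[-0.128,-0.1,0],0]
    - [[-0.128,-0.1,0],0]
    - [[-0.128,-0.1,0],0]
    - [[-0.128,-0.1,0],0]
    - [[-0.128,-0.1,0],0]
    - [[-0.128,-0.1,0],0]

```text
t: 1.87
ee_pos: [0.649, -0.0716, 0.2412]
tool_rot: [-0.47, -3.106, -0.0]
wrist_force: [0.2, 0.3, -0.3]
grip_width: 0.06
grip_force: 0.0
```

Request:
jog_arm:
  plan:
    - [[0,0,0],0.0605]
    - [[0,0,0],0.0605]
    - [[0,0,0],0.0605]
    - [[0,0,0],0.0605]
    - [[0,0,0],0.0605]
    - [[0,0,0],0.0605]
    - [[0,0,0],0.0605]
    - [[0,0,0],0.0605]
    - [[0,0,0],0.0605]
    - [[0,0,0],0]

```text
t: 2.7
ee_pos: [0.6482, -0.0696, 0.2411]
tool_rot: [-2.015, -2.409, 0.0]
wrist_force: [0.3, 0.8, 0.7]
grip_width: 0.0595
grip_force: 0.0
```

```bash
cat >> h.py <<'E'
Q=[0.65406045,0.06340498,0.18002157]
def to(p):
    s=sensors.observe(); T=R.from_rotvec(s["tool_rot"]); m=T.as_matrix()
    y=np.arctan2(m[1,1],m[0,1]); print("t",s["t"],"tool d",T.inv().apply(world(Q,np.array(p))-s["ee_pos"]).round(4),"turn",round(y-Q[2],3),"F",s["wrist_force"].round(1),"w",round(s["grip_width"],4),"z",s["ee_pos"][2].round(4),"gf",s["grip_force"])
E
python3 -c "
from h import *
to([-.03,-.13,.113])"
```

```text
t 2.7 tool d [-0.0002 -0.0004  0.1281] turn -0.002 F [0.3 0.8 0.7] w 0.0595 z 0.2411 gf 0.0
```

Scaled: 0.02 m / 0.25 = 0.08, 0.015 m / 0.25 = 0.06.

Request:
jog_arm:
  plan:
    - [[0,0,0.08],0]
    - [[0,0,0.08],0]
    - [[0,0,0.08],0]
    - [[0,0,0.08],0]
    - [[0,0,0.08],0]
    - [[0,0,0.06],0]
    - [[0,0,0.048],0]
    - [[0,0,0],0]
    - [[0,0,0],0]

```text
t: 3.45
ee_pos: [0.6481, -0.0696, 0.114]
tool_rot: [-2.008, -2.415, 0.001]
wrist_force: [-0.2, 0.6, 0.2]
grip_width: 0.0602
grip_force: 0.0
```

```bash
python3 - <<'E'
from h import *
to([-.03,-.13,.113])
s=cam.capture("side")[:,:,::-1][115:245,215:355]
cv2.imwrite("pics/s2.png",cv2.resize(s,None,fx=4,fy=4,interpolation=cv2.INTER_CUBIC))
E
```

```text
t 3.45 tool d [-0.0002 -0.0004  0.001 ] turn 0.004 F [-0.2  0.6  0.2] w 0.0602 z 0.114 gf 0.0
```

View pics/s2.png

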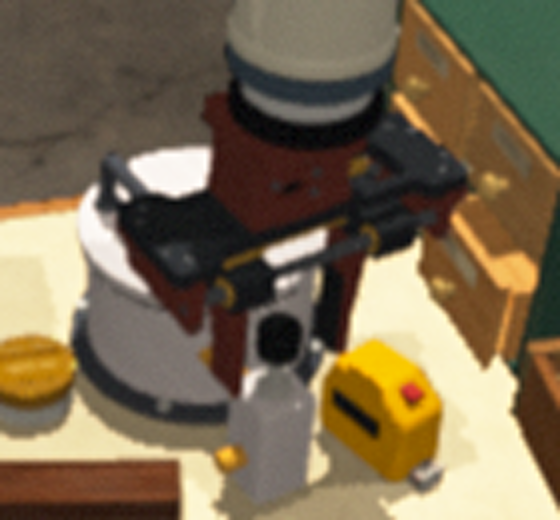

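The knob at (278,337) sits between the fingers at (230,340) and (340,300), so I'll grip it and pull.

Request:
jog_arm:
  plan:
    - [[0,0,0],0]
    - [[0,0,0],0]
    - [[0,0,0],0]
    - [[0,0,0],0]
    - [[0,0,0],0]
    - [[0,0,0],0]
    - [[0,0,0],0]
  aperture: 0.015
  grip_n: 45

```text
t: 4.08
ee_pos: [0.6472, -0.0698, 0.1146]
tool_rot: [-2.009, -2.413, 0.003]
wrist_force: [-4.4, -1.9, 5.3]
grip_width: 0.0244
grip_force: 45.0
```

Request:
jog_arm:
  plan:
    - [[0,0,-0.012],0]
    - [[0,0,-0.012],0]
    - [[0,0,-0.012],0]
    - [[0,0,-0.012],0]
    - [[0,0,-0.012],0]
    - [[0,0,-0.012],0]
    - [[0,0,-0.008],0]
    - [[0,0,0],0]
    - [[0,0,0],0]

```text
t: 4.83
ee_pos: [0.6471, -0.0698, 0.1328]
tool_rot: [-2.009, -2.412, 0.003]
wrist_force: [-0.4, -5.0, -19.7]
grip_width: 0.0248
grip_force: 45.0
```

The tool has risen 18 mm and now pulls against the top stop, so the knob is out. Now I'll push it home.

Scaled: 0.003 m / 0.25 = 0.012, 0.002 m / 0.25 = 0.008.

Request:
jog_arm:
  plan:
    - [[0,0,0],0]
    - [[0,0,0],0]
    - [[0,0,0.012],0]
    - [[0,0,0.012],0]
    - [[0,0,0.012],0]
    - [[0,0,0.012],0]
    - [[0,0,0.012],0]
    - [[0,0,0.012],0]
    - [[0,0,0.008],0]
    - [[0,0,0],0]

```text
t: 5.67
ee_pos: [0.6472, -0.0698, 0.1159]
tool_rot: [-2.009, -2.413, 0.002]
wrist_force: [-9.6, -4.2, -1.5]
grip_width: 0.0248
grip_force: 45.0
```

Request:
jog_arm:
  plan:
    - [[0,0,0.004],0]
    - [[0,0,0.004],0]
    - [[0,0,0],0]
    - [[0,0,0],0]

```text
t: 6.0
ee_pos: [0.6473, -0.0698, 0.1147]
tool_rot: [-2.009, -2.413, 0.002]
wrist_force: [-11.7, -4.0, 3.5]
grip_width: 0.0249
grip_force: 45.0
```

Scaled: 0.001 m / 0.25 = 0.004.

Request:
jog_arm:
  plan:
    - [[0,0,0.004],0]
    - [[0,0,0.004],0]
    - [[0,0,0.004],0]
    - [[0,0,0],0]
    - [[0,0,0],0]

```text
t: 6.42
ee_pos: [0.6473, -0.0698, 0.1144]
tool_rot: [-2.009, -2.413, 0.002]
wrist_force: [-20.4, -3.5, 24.5]
grip_width: 0.0245
grip_force: 45.0
```

It's firm on the stop at 24 N. I'll relax, open, rise and look.

Scaled: -0.001 m / 0.25 = -0.004.

Request:
jog_arm:
  plan:
    - [[0,0,-0.004],0]
    - [[0,0,-0.004],0]
    - [[0,0,0],0]
    - [[0,0,0],0]
    - [[0,0,0],0]
    - [[0,0,0],0]
  aperture: 0.06

```text
t: 6.92
ee_pos: [0.649, -0.0694, 0.1118]
tool_rot: [2.01, 2.414, 0.001]
wrist_force: [0.4, 0.1, 0.5]
grip_width: 0.0589
grip_force: 0.0
```

Request:
jog_arm:
  plan:
    - [[0,0,-0.04],0]
    - [[0,0,-0.08],0]
    - [[0,0,-0.08],0]
    - [[0,0,-0.08],0]
    - [[0,0,-0.08],0]
    - [[0,0,0],0]

```text
t: 7.42
ee_pos: [0.6509, -0.0698, 0.2063]
tool_rot: [2.007, 2.409, 0.006]
wrist_force: [0.6, -0.4, 0.1]
grip_width: 0.0599
grip_force: 0.0
```

```bash
python3 - <<'E'
from h import *
to([-.045,0,.134])
s=cam.capture("side")[:,:,::-1][115:245,215:355]
cv2.imwrite("pics/s3.png",cv2.resize(s,None,fx=4,fy=4,interpolation=cv2.INTER_CUBIC))
E
```

```text
t 7.4167 tool d [ 0.1307 -0.0182  0.0719] turn 0.002 F [ 0.6 -0.4  0.1] w 0.0599 z 0.2063 gf 0.0
```

View pics/s3.png

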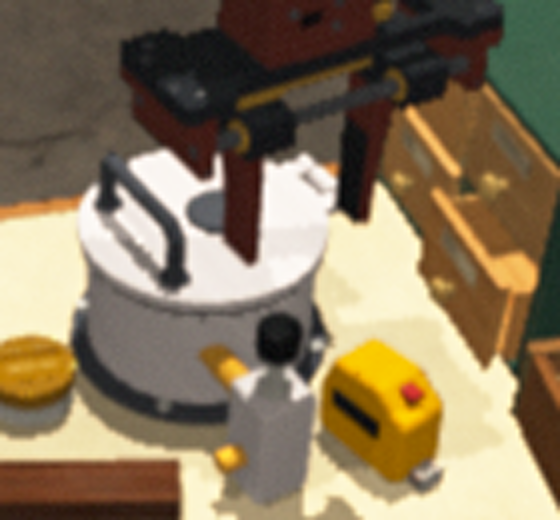

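The knob at (278,338) is back at its original height, so it's home, and the tape and tin haven't moved. Now over the handle.

Request:
jog_arm:
  plan:
    - [[0.104,-0.0144,0],0]
    - [[0.104,-0.0144,0],0]
    - [[0.104,-0.0144,0],0]
    - [[0.104,-0.0144,0],0]
    - [[0.104,-0.0144,0],0]
    - [[0,0,0],0]
    - [[0,0,0],0]

```text
t: 8.05
ee_pos: [0.6062, 0.0561, 0.2004]
tool_rot: [-2.007, -2.416, 0.002]
wrist_force: [-0.2, -1.2, -0.1]
grip_width: 0.06
grip_force: 0.0
```

```bash
python3 -c "
from h import *
to([-.045,0,.134])"
```

```text
t 8.05 tool d [-0.0014  0.0035  0.0664] turn 0.004 F [-0.2 -1.2 -0.1] w 0.06 z 0.2004 gf 0.0
```

Scaled: 0.015 m / 0.25 = 0.06, 0.012 m / 0.25 = 0.048.

Request:
jog_arm:
  plan:
    - [[-0.004,0.014,0],0]
    - [[0,0,0.06],0]
    - [[0,0,0.06],0]
    - [[0,0,0.06],0]
    - [[0,0,0.048],0]
    - [[0,0,0.032],0]
    - [[0,0,0],0]
    - [[0,0,0],0]

```text
t: 8.72
ee_pos: [0.6108, 0.0541, 0.136]
tool_rot: [-2.011, -2.413, 0.001]
wrist_force: [-0.9, 0.1, -0.3]
grip_width: 0.0601
grip_force: 0.0
```

```bash
python3 - <<'E'
from h import *
to([-.045,0,.134])
s=cam.capture("side")[:,:,::-1][95:225,215:355]
cv2.imwrite("pics/s4.png",cv2.resize(s,None,fx=4,fy=4,interpolation=cv2.INTER_CUBIC))
E
```

```text
t 8.7167 tool d [ 0.0014 -0.0008  0.002 ] turn 0.001 F [-0.9  0.1 -0.3] w 0.0601 z 0.136 gf 0.0
```

View pics/s4.png

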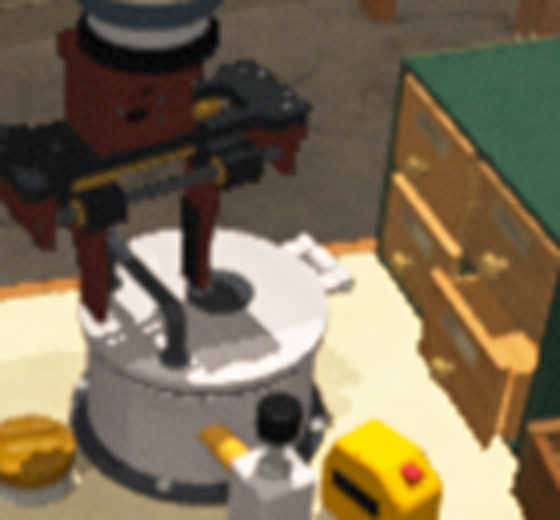

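The bar lies between the fingers at (150,285). I'll grip it and lift slowly along the arc.

Request:
jog_arm:
  plan:
    - [[0,0,0],0]
    - [[0,0,0],0]
    - [[0,0,0],0]
    - [[0,0,0],0]
    - [[0,0,0],0]
    - [[0,0,0],0]
    - [[0,0,0],0]
    - [[0,0,0],0]
  aperture: 0.004
  grip_n: 35

```text
t: 9.43
ee_pos: [0.6093, 0.0545, 0.1362]
tool_rot: [-2.009, -2.412, 0.004]
wrist_force: [-1.0, -0.5, 4.4]
grip_width: 0.0111
grip_force: 35.0
```

Request:
jog_arm:
  plan:
    - [[0,0.0012,-0.004],0]
    - [[0,0.0012,-0.004],0]
    - [[0,0.0012,-0.004],0]
    - [[0,0.0012,-0.004],0]
    - [[0,0.0012,-0.004],0]
    - [[0,0.0012,-0.004],0]
    - [[0,0.0012,-0.004],0]
    - [[0,0.0012,-0.004],0]
    - [[0,0.0012,-0.004],0]
    - [[0,0.0012,-0.004],0]

```text
t: 10.27
ee_pos: [0.6127, 0.0551, 0.1467]
tool_rot: [-2.009, -2.413, 0.003]
wrist_force: [-8.2, -2.8, -5.9]
grip_width: 0.0113
grip_force: 35.0
```

Request:
jog_arm:
  plan:
    - [[0,0.002,-0.006],0]
    - [[0,0.002,-0.006],0]
    - [[0,0.0024,-0.006],0]
    - [[0,0.0024,-0.006],0]
    - [[0,0.0024,-0.006],0]
    - [[0,0.0024,-0.006],0]
    - [[0,0.0024,-0.006],0]
    - [[0,0.0024,-0.006],0]
    - [[0,0.0016,-0.004],0]
    - [[0,0,0],0]

```text
t: 11.1
ee_pos: [0.6185, 0.0561, 0.1606]
tool_rot: [-2.01, -2.414, 0.0]
wrist_force: [-6.9, -1.6, -2.1]
grip_width: 0.011
grip_force: 35.0
```

Request:
jog_arm:
  plan:
    - [[0,0,0],0]
    - [[0,0,0],0]
    - [[0,0,0],0]
    - [[0,0,0],0]
    - [[0,0,0],0]
    - [[0,0,0],0]

```text
t: 11.6
ee_pos: [0.6185, 0.0561, 0.1607]
tool_rot: [2.01, 2.414, -0.0]
wrist_force: [-6.8, -2.3, -3.1]
grip_width: 0.011
grip_force: 35.0
```

```bash
python3 - <<'E'
from h import *
to([-.0358,0,.1572])
s=cam.capture("side")[:,:,::-1][95:225,215:355]
cv2.imwrite("pics/s5.png",cv2.resize(s,None,fx=4,fy=4,interpolation=cv2.INTER_CUBIC))
E
```

```text
t 11.6 tool d [0.0008 0.0005 0.0035] turn 0.002 F [-6.8 -2.3 -3.1] w 0.011 z 0.1607 gf 35.002389550209045
```

View pics/s5.png

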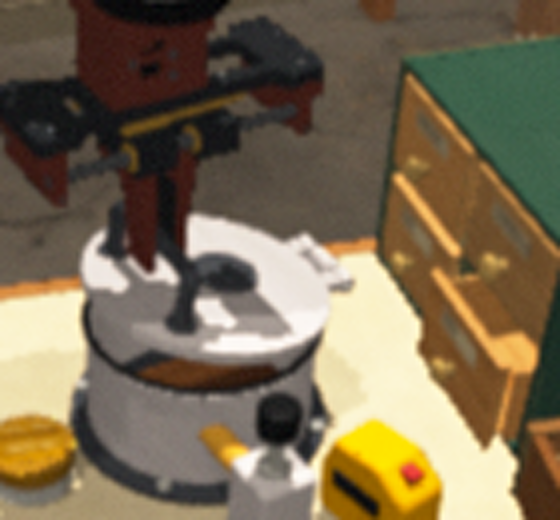

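The lid is ajar with the blanks visible inside. The near post's foot moved from (174,357) to (182,325), so I'll check the angle from that.

```bash
python3 - <<'E'
from h import *
for a in(0,.11,.14,.175,.2,.26):
    p=np.array([-.137,-.042,.005]); x=R.from_euler("y",a).apply(p)+[.092,0,.093]
    print(a,(4*(proj("side",world(Q,x))[0]-[215,95])).round(1))
s=sensors.observe();print(s["joint_velocities"].round(4))
E
```

```text
0 [174.9 359.3]
0.11 [177.5 339.1]
0.14 [178.6 333.4]
0.175 [180.2 326.7]
0.2 [181.5 321.8]
0.26 [185.1 310. ]
[ 0.0012  0.0007  0.0007  0.0002  0.001  -0.0007]
```

The angle comes out at about 0.18 rad and the lid is still, so I'm handing in.

```bash
python3 -c "
from rig import env, cam, order, sensors
print(order.close_job())"
```

```text
the job is handed in; nothing more can be done
None
```

I pulled the vent knob out and pushed it fully home. I then broke the lid free and handed the job in holding it by its handle, still and about 0.18 rad open (roughly 30 mm at the front lip); no verdict came back, and the tin and tape measure looked unmoved in the last picture (the offcut was outside that crop, but nothing went near it).

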